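# Load the cell into the handpiece control unit

## Robot

A 7-joint arm with a two-finger parallel gripper is mounted at the origin on the work surface. World frame = base frame: x ahead of the robot, y to its left, z up, the work surface at z = 0. Lengths are in mm, angles in degrees, forces in N, time in s.
With the tool pointing down it reaches from about 400 to 850 mm from the base axis. Payload 4.5 kg.
Tool frame: the origin (TCP) lies at the very end of the fingers, on their centre line; the grasp point (between the pads) lies 19 mm behind it (manip.hold_point_z is the distance from the TCP to the grasp point, in mm); z points along the fingers, y is the direction in which the jaws open and shut (so a half turn about z gives the same grasp; the last joint's range is limited). The gripper opens to 88 mm and grips with 3 to 60 N. Pads are 18 mm wide; open, the fingers measure 123 mm over their backs; the gripper's body (75 mm by 187 mm) begins 45 mm behind the grasp point.
Start: joints at [-63.266, 39.483, -11.15, 89.685, 9.013, 51.709, -12.324], TCP at [262.118, 567.404, 238.743] pointing down, gripper open.
Joint ranges: [-172.22, 172.22], [-26.19, 119.32], [-84.43, 86.54], [7.71, 146.69], [-57.33, 237.33], [2.42, 119.75], [-152.13, 152.13]. Speed limits (degrees/s): [147.25, 147.25, 180, 180, 180, 180, 180].

## Interface

Orientations are given as [roll, pitch, yaw] about the fixed x, y, z axes, in that order (R = Rz(yaw) Ry(pitch) Rx(roll)).
In Python, from workcell import manip gives the robot as it stands.
- The arm moves only by the tool arm_command, never from a script. Its argument "commands" is a list of rows, each an object with "fingers": the finger opening in cm, from 0 to 8.81; "offset": the shift along the world's x, y, z in cm, a list of three; "rot": the turn, a rotation vector about the world's x, y, z in degrees, a list of three. A call has 1 to 8 rows; each row is the pose to reach, as a shift and turn from the pose commanded when the call began; what a row does not reach only later rows make up. A row lasts 1/10 s, in which the tool goes at most 50 mm and 8.59 degrees, less where a joint would pass 70% of its speed; a pose out of reach is approached as far as the arm can. A call with a gripper value outside its range is refused whole. The fingers move at their own pace and stop on an object; the grip force is fixed at half the most. Time passes only in rows, so rows that repeat a pose let the fingers close. It gives the time, the measured TCP pose, the force and the opening at its end, in the units of the state.
- manip.state(): the state, without advancing time (a new reading comes with each control period).
- manip.read_camera(name): name is "side" or "top" or "wrist"; returns a dict with "pixels" (420x560x3 uint8, red, green, blue), "range_z" (420x560 float32, mm along the optical axis (not along the pixel's ray), 0 where there is no reading), "intrinsics" (3x3 intrinsics, pixels), "D" ([k1, k2, p1, p2, k3] as OpenCV has them; the pictures are not rectified), "origin" and "rotation" of the camera in the world. Camera axes: x right, y up, looking along -z (the intrinsics and any distortion apply to the point x, -y, -z); pixel columns grow to the right and rows downward; lengths in mm; the calibration is good to about 2 mm. A picture is of the moment at which its call begins.
- manip.hand_in(): hands the job in, once; it reports no verdict.
The state is a dict: "t": time; "q": joint angles; "qvel": joint speeds; "tau": joint torques, N m; "tcp_pos": TCP position; "ee_rot": TCP orientation; "contact_force": force on the tool from outside, world axes, zero at the start; "moment": the same for the moment, N m; "gripper_width": finger opening in mm.
Only numpy, scipy, OpenCV 4.12 (cv2) and the standard library are available. Lean on these libraries where they do the work, as an engineer would, in place of code of your own. Each camera call takes 0.05 s, during which the arm holds its last target. There are 200 camera calls.

## Task

Put the loose battery cell from its rest into the battery cradle of the handpiece control unit: flat end under the two-pronged hood and against the coil spring, then the button end down behind the contact wall, so that it lies fully down and level in its trough, and let go of it. Be gentle: never press the cell against the unit with more than 25 N, neither squeezing the spring solid nor pressing the cell down on top of the contact wall. Leave the bur dish, the plaster model and the wax knife where they are.

Things in the scene. Friction and masses are not known exactly. Their poses are not given: they have to be found in the camera images.
- cell_mid (a point): Centre of the battery cell, a grey cylinder 26 mm in diameter and 65 mm long over all, 90 g or so. The point's x axis runs along the cell and points to the button end (a steel button 9 mm across and 2 mm high, included in the 65 mm); the -x end is flat. At the start it lies level in the rest, its axis 34 mm above the bench.
- cell_button (a point): Tip of the cell's button, 32.5 mm from the cell's centre along its axis.
- rest: Grey plastic rest, fixed to the bench, with a V trough along its x axis in which the cell lies. Base 90 x 60 mm, 8 mm thick; the trough is 20 mm wide and narrower than the cell, so fingers can straddle the cell anywhere, down to 24 mm below its axis. Origin: centre of the underside, on the bench.
- unit: White control unit, fixed, battery cover off. Origin: on the bench under the battery bay; base plate 10 mm thick, x -76 to 80 mm, 120 mm wide. +x points to its closed box (x 80 to 165 mm, 55 mm high). The black cradle stands on the plate along x, at y = 0; it is screwed through slots, so IT MAY BE SHIFTED as one piece up to 11 mm either way along x. The shift is not measured: find it by touch.
- bay_mid (a point): Centre of the seated cell if the cradle were not shifted (true place: up to 11 mm either way along the unit's x); axes as the unit's. Seated, the cell lies level, axis 36 mm and underside 23 mm above the bench, button to +x, in a shallow V trough 60 mm long and 18 mm wide, narrower than the cell: fingers have free room at both sides down to the plate, 10 mm above the bench.
- bay_spring (a point): Centre of the face of the free coil spring (disc 12 mm across, 36 mm high), cradle not shifted; 26.5 mm from bay_mid to -x. It yields to -x: 2 N at first, then 0.6 N per mm, solid after 10 mm; squeezed 6 mm by the seated cell, 7 to 9 mm by the level one to let the button end down. Block behind it from 12 mm on, 34 mm wide. Over it two hood prongs reach 2 mm past its face; underside 55, top 59 mm high.
- bay_wall (a point): Middle of the inner top edge of the contact wall for the button end, cradle not shifted; 32.5 mm from bay_mid to +x. Wall 5 mm thick, 18 mm wide, top 35 mm above the bench. Because of the hood and this wall the cell must go in tilted by 15 to 22 degrees, flat end low and towards -x, then be levelled about its flat end while the spring stays squeezed (tilted, it meets the disc's rim some 1.4 mm early).
- dish: White bowl of burs, 110 mm across and 30 mm high, loose; origin under its centre. To be left alone.
- model: Plaster model of a dental arch, 60 x 66 x 32 mm, loose; origin under its centre. To be left alone.
- knife: Slim wax knife, 150 mm long, 12 mm wide and high, lying loose on the bench. To be left alone.
Things that resemble listed ones, but are neither listed nor needed, are in the scene too. There is more than one size of the part that bears cell_mid; the job needs the largest.

How it is judged (in metres and radians):
At the end, for the whole second after the job is handed in: The cell lies at rest in the trough between spring and contact wall, button end towards the wall: its centre 36 mm (+-2.5) above the bench, within 5 mm of the unit's middle line and 15 mm of the unit's origin along x, its axis within 0.06 rad of the unit's x axis (so level), released (z of cell_mid in the frame of unit between 0.0335 and 0.0385 m and y of cell_mid in the frame of unit between -0.005 and 0.005 m and x of cell_mid in the frame of unit between -0.015 and 0.015 m and x of cell_button in the frame of unit above 0.015 m and angle between the x axis of cell_mid and the x axis of unit, either way round below 0.06 rad and linear speed of cell below 0.01 m/s); the robot touches nothing.
It fails at once if the cell is forced against the unit, with more than 25 N (contact force between cell and unit above 25 N).
It fails at once if the bur dish is moved by more than 15 mm (distance of dish from where it was at the start of the episode above 0.015 m).
It fails at once if the plaster model is moved by more than 15 mm (distance of model from where it was at the start of the episode above 0.015 m).
It fails at once if the wax knife is moved by more than 15 mm (distance of knife from where it was at the start of the episode above 0.015 m).
It also fails if it takes over 51 s, if anything falls off the work surface, if the arm or the gripper's body presses on something with over 40 N, if the wrist force passes 120 N, or if a joint passes its speed limit or range.

## Working session

There is one attempt and no reset: what is moved stays moved. The work goes in short steps, Python scripts to look and compute and a tool call to move; the robot and the scene stay as the last step left them, time stands still between calls to the robot, and variables do not carry over. Pictures are saved under pics/ and viewed, about 8 in all and at most 12, crops included, and the job is handed in when it is done.

Besides the shell and the picture viewer there is one more tool, called after "Emit:" as name(argument=value, ...), one argument or row to a line, values as JSON. arm_command: Moves the arm, as the interface text tells. Its arguments: {"type":"object","properties":{"commands":{"type":"array","items":{"type":"object","properties":{"fingers":{"type":"number"},"offset":{"type":"array","items":{"type":"number"}},"rot":{"type":"array","items":{"type":"number"}}}}}},"required":["commands"]}

```bash
mkdir -p pics
cat > h.py <<'E'
import numpy as np, cv2
from workcell import manip
def cam(n):
    c=manip.read_camera(n); c={k:(np.array(v) if k!='name' else v) for k,v in c.items()}; np.savez(f'{n}.npz',**c); return c
def load(n): return dict(np.load(f'{n}.npz'))
def rays(c,uv):
    p=cv2.undistortPoints(np.array(uv,float).reshape(-1,1,2),c['intrinsics'],c['D']).reshape(-1,2)
    d=np.c_[p[:,0],-p[:,1],-np.ones(len(p))]
    return d@c['rotation'].T      # unit depth along axis
def onz(c,uv,z):
    d=rays(c,uv); o=c['origin']; return o+d*((z-o[2])/d[:,2])[:,None]
def cloud(c):
    h,w=c['range_z'].shape; v,u=np.mgrid[:h,:w]
    d=rays(c,np.c_[u.ravel(),v.ravel()]); P=c['origin']+d*c['range_z'].reshape(-1,1); return P.reshape(h,w,3)
def proj(c,P):
    q=(np.atleast_2d(P)-c['origin'])@c['rotation']; q=q*[1,-1,-1]
    return cv2.projectPoints(q,np.zeros(3),np.zeros(3),c['intrinsics'],c['D'])[0].reshape(-1,2)
def save(n,im,s=1): cv2.imwrite(f'pics/{n}.png',cv2.resize(im[:,:,::-1],None,fx=s,fy=s,interpolation=cv2.INTER_CUBIC))
E
python3 - <<'E'
from h import *
for n in('top','side'):
    c=cam(n); save(n+'0',c['pixels'],1.4); print(n,c['origin'],c['rotation'],c['intrinsics'],c['D'])
print(manip.state())
E
```

```text
top [441.71658427   6.54698026 942.63288512] [  7.3600538   -1.51015148 -90.90209886] [[393.83746025   0.         287.33178594]
 [  0.         393.83746025 209.32564365]
 [  0.           0.           1.        ]] [-0.09176031  0.          0.          0.          0.        ]
side [  232.44572038 -1087.21392862   829.86136676] [ 56.4657529    0.28707543 -14.71014455] [[534.6721628    0.         277.00966376]
 [  0.         534.6721628  208.5909527 ]
 [  0.           0.           1.        ]] [-0.06657835  0.          0.          0.          0.        ]
{'t': 0.1, 'q': array([-63.26643872,  39.52687702, -11.14380864,  89.73757357,
         9.01517111,  51.71190384, -12.32306076]), 'qvel': array([ 0.08194431, -0.04120301, -0.0989785 , -0.32523728, -0.06908935,
       -0.00882707,  0.02419185]), 'tau': array([-3.23669155e-03, -5.28501248e+01, -1.27141658e+00, -1.53837901e+01,
       -5.25506528e-02,  2.03995223e-03,  4.67555833e-05]), 'tcp_pos': array([261.95453056, 566.83216762, 238.01223382]), 'ee_rot': array([-1.79906161e+02,  1.01731996e-02,  1.55209030e+02]), 'contact_force': array([-0.21023643, -0.63150673,  0.1816652 ]), 'moment': array([-0.01413031,  0.05427458, -0.01682045]), 'gripper_width': 88.1966421901073}
```

```bash
sed -i "s/^def cam(n):/from scipy.spatial.transform import Rotation as R\ndef cam(n):/; s/np.savez(f/c['rotation']=R.from_euler('xyz',c['rotation'],degrees=True).as_matrix(); np.savez(f/" h.py
python3 - <<'E'
from h import *
for n in('top','side'): c=cam(n); P=cloud(c); print(n,P[200:220,270:290].mean((0,1)),P[380,100],P[380,450])
E
```

```text
top [562.73956284  -1.26765316   1.15406167] [163.3028579  427.82093454  -2.93418962] [ 146.34179179 -403.53878257   -1.69679401]
side [548.55166504 105.99679042   8.86127641] [  68.29692742 -362.95136275    1.65106552] [ 7.14753335e+02 -5.33821179e+02 -1.18257988e-01]
```

View pics/top0.png

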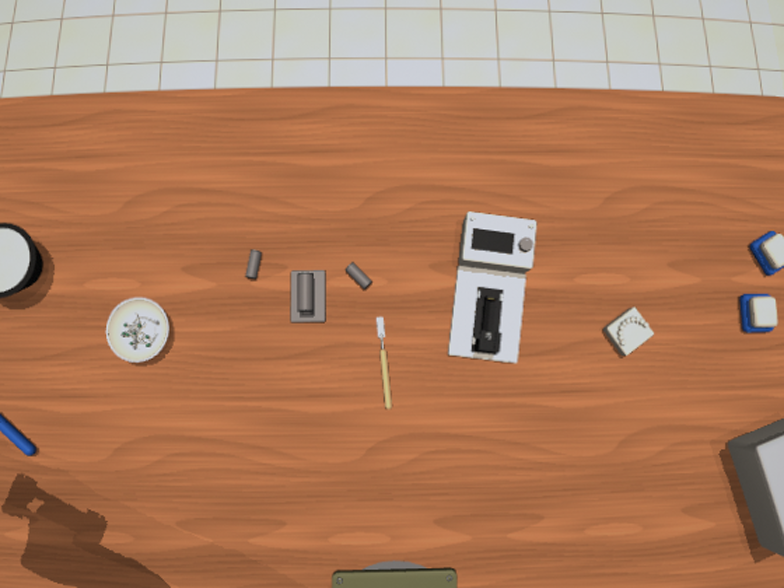

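View pics/side0.png

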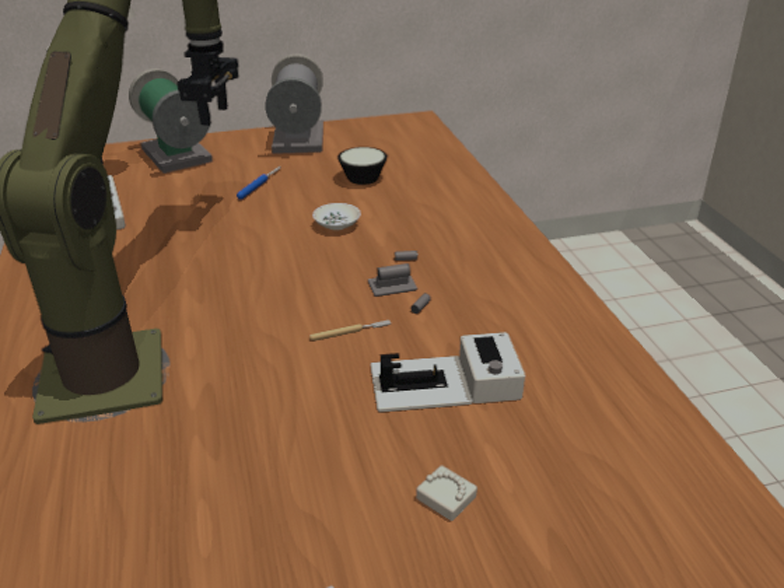

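The top view (view 1) shows three grey cylinders: one in the rest at (305,293), and two loose on the bench at (254,265) and (359,276). The one in the rest is larger and fits the description. The unit is at (487,290) with its box up (+x), the knife at (384,362), the dish at (138,330) and the model at (628,332). The side view (view 2) agrees: cell at (393,272), cradle at (415,375). Next I'll measure and make one enlarged crop.

Run:
```python
from h import *
c=load('top'); im=c['pixels']; s=load('side')['pixels']
a=cv2.resize(im[170:240,165:285],(720,420),interpolation=cv2.INTER_CUBIC)[:, :400] if 0 else im
A=cv2.resize(im[172:237,170:275],(420,260),interpolation=cv2.INTER_CUBIC)
B=cv2.resize(im[145:265,315:390],(375,600),interpolation=cv2.INTER_CUBIC)
C=cv2.resize(s[170:240,255:360],(420,280),interpolation=cv2.INTER_CUBIC)
o=np.zeros((600,800,3),np.uint8); o[:260,:420]=A; o[300:580,:420]=C; o[:,425:]=B; save('crop1',o)
P=cloud(c); hsv=cv2.cvtColor(im,cv2.COLOR_RGB2HSV)
grey=((hsv[...,1]<70)).astype(np.uint8)
n,l,st,ce=cv2.connectedComponentsWithStats(grey)
for i in range(1,n):
    if 60<st[i,4]<9000 and st[i,1]>80:
        m=l==i; uv=np.argwhere(m)[:,::-1].astype(np.float32); z=np.median(P[m][:,2])
        r=cv2.minAreaRect(onz(c,uv,z)[:,:2].astype(np.float32)); print(st[i],ce[i].round(1),'z',z.round(1),np.percentile(P[m][:,2],95).round(1),np.round(r[0],1),np.round(r[1],1),round(r[2],1),im[m].mean(0).round())
```

```text
[ 320  151   63  108 5229] [350.6 204.3] z 11.8 56.7 [ 572.7 -175.3] [129.2 253.5] 81.3 [156. 157. 159.]
[   0  160   30   52 1165] [ 11.7 185.3] z 60.5 63.4 [623.9 622.7] [124.4  74.5] 5.2 [142. 144. 142.]
[543 167  17  26 311] [552.6 178.8] z 33.7 37.2 [ 628.4 -683.4] [45.1 64.7] 83.0 [174. 173. 166.]
[176 178  10  21 146] [180.6 188.3] z 17.3 20.7 [615.  234.1] [17.6 48. ] 79.9 [113. 105. 102.]
[247 188  18  18 151] [255.5 196.4] z 16.9 20.2 [592.7  55.5] [47.5 16.9] 44.1 [114. 106. 103.]
[208 193  24  37 886] [219.5 211. ] z 8.4 46.5 [560.2 142.2] [87.4 55.3] 0.2 [127. 119. 115.]
[535 210  20  25 413] [544.7 222.4] z 34.0 37.4 [ 520.7 -653.2] [52.3 59.2] 84.8 [180. 179. 172.]
[  76  212   45   47 1647] [ 97.8 235.1] z 15.7 29.5 [505.4 431.9] [110.1 108.3] 1.9 [192. 192. 186.]
[431 219  36  35 700] [448.8 236.3] z 22.4 30.3 [ 490.6 -406.5] [61.3 70.9] 33.4 [184. 184. 176.]
[269 226   6  24  93] [271.7 235.3] z 3.2 6.0 [495.6  18.7] [11.9 54.8] 89.4 [191. 187. 187.]
[ 520  299   40   98 2518] [544.8 343.2] z 64.3 101.6 [ 224.4 -597.7] [101.8 225.1] 87.3 [108. 105. 101.]
[259 401  45   7 203] [281.1 403.9] z -1.1 1.7 [108.5   1.7] [ 13.2 102.3] 0.2 [113. 108. 104.]
```

View pics/crop1.png

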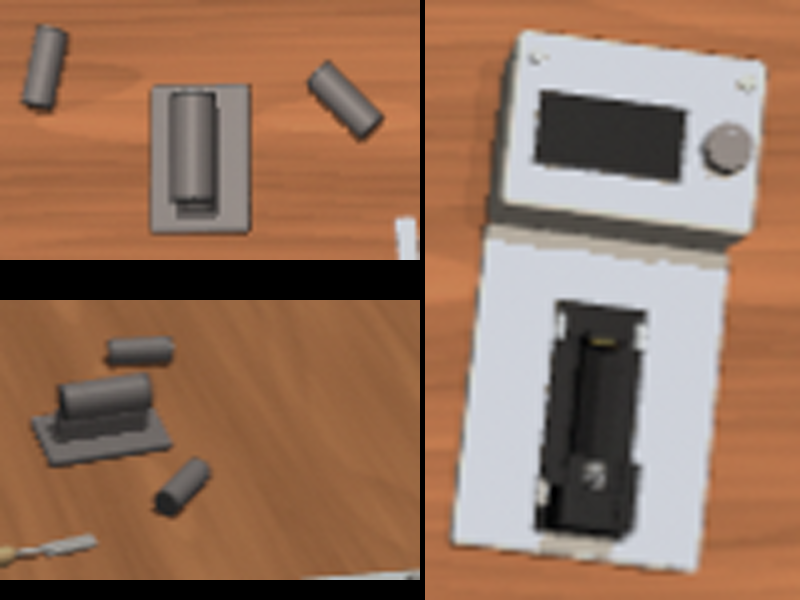

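The crop (view 3) confirms it: the cell in the rest at (193,147) is clearly the biggest (about 65 mm), while the loose ones are about 48x17 mm. I can't see which end has the button, so I'll look with the wrist camera from above. The cradle has its hood at the bottom (-x) and its gold contact at (603,342).

Emit:
arm_command(
  commands=[
    {"fingers": 8.8, "offset": [29, -42.5, -2], "rot": [0, 0, 25]},
    {"fingers": 8.8, "offset": [29, -42.5, -2], "rot": [0, 0, 25]},
    {"fingers": 8.8, "offset": [29, -42.5, -2], "rot": [0, 0, 25]},
    {"fingers": 8.8, "offset": [29, -42.5, -2], "rot": [0, 0, 25]},
    {"fingers": 8.8, "offset": [29, -42.5, -2], "rot": [0, 0, 25]},
    {"fingers": 8.8, "offset": [29, -42.5, -2], "rot": [0, 0, 25]},
    {"fingers": 8.8, "offset": [29, -42.5, -2], "rot": [0, 0, 25]},
    {"fingers": 8.8, "offset": [29, -42.5, -2], "rot": [0, 0, 25]},
  ],
)

```text
t: 1.0
tcp_pos: [488.3, 235.3, 223.1]
ee_rot: [180.0, 0.0, -179.8]
contact_force: [1.2, 0.7, 0.4]
gripper_width: 88.1
```

Emit:
arm_command(
  commands=[
    {"fingers": 8.8, "offset": [0, 0, 0], "rot": [0, 0, 0]},
    {"fingers": 8.8, "offset": [0, 0, 0], "rot": [0, 0, 0]},
  ],
)

```text
t: 1.2
tcp_pos: [488.0, 235.8, 223.0]
ee_rot: [-180.0, -0.0, 180.0]
contact_force: [-0.0, 0.4, 0.1]
gripper_width: 88.2
```

Emit:
arm_command(
  commands=[
    {"fingers": 8.8, "offset": [4, -9.4, -2], "rot": [0, 0, 0]},
    {"fingers": 8.8, "offset": [4, -9.4, -2], "rot": [0, 0, 0]},
    {"fingers": 8.8, "offset": [4, -9.4, -2], "rot": [0, 0, 0]},
    {"fingers": 8.8, "offset": [4, -9.4, -2], "rot": [0, 0, 0]},
  ],
)

```text
t: 1.6
tcp_pos: [527.1, 143.5, 202.9]
ee_rot: [180.0, -0.0, -179.8]
contact_force: [0.3, 1.0, 0.2]
gripper_width: 88.2
```

Run:
```python
from h import *
c=cam('wrist'); print(c['origin'],c['rotation'].round(2),manip.state()['tcp_pos']); save('w1',c['pixels'],1.2)
P=cloud(c)
m=(P[...,2]>38)&(P[...,2]<52)&(abs(P[...,0]-560)<80)&(abs(P[...,1]-142)<40)&(c['range_z']>0)
print(m.sum(),np.median(P[m],0)); 
if m.sum()>50:
    n,l,st,ce=cv2.connectedComponentsWithStats(m.astype(np.uint8)); i=1+st[1:,4].argmax(); q=P[l==i]
    print(st[i],cv2.minAreaRect(q[:,:2].astype(np.float32)),q[:,2].max())
```

```text
[449.20111585 142.52565182 349.4576142 ] [[-0.   -0.95 -0.3 ]
 [ 1.   -0.   -0.  ]
 [ 0.   -0.3   0.95]] [526.73601973 145.47746348 203.31858098]
1361 [560.12250613 140.96321693  45.71634914]
[ 263  201   25   60 1361] ((562.4879760742188, 140.75230407714844), (25.17570686340332, 63.99110794067383), 89.45246887207031) 49.10369760073718
```

View pics/w1.png

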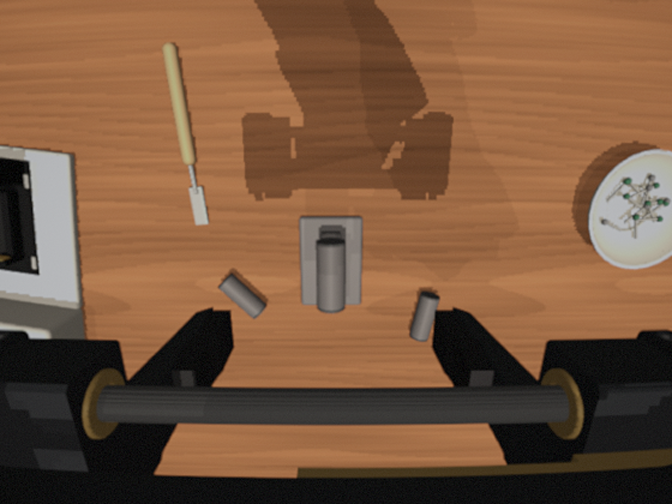

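The wrist view (view 4) shows the cell in the rest at (331,273), axis along world x, measured 64x25 mm and 49 mm top, where 47 was expected. The button end still isn't visible, so I'll back off and look at the -x end face.

Emit:
arm_command(
  commands=[
    {"fingers": 8.8, "offset": [-9, 0, -10], "rot": [0, 0, 0]},
    {"fingers": 8.8, "offset": [-9, 0, -10], "rot": [0, 0, 0]},
    {"fingers": 8.8, "offset": [-9, 0, -10], "rot": [0, 0, 0]},
    {"fingers": 8.8, "offset": [-9, 0, -10], "rot": [0, 0, 0]},
  ],
)

```text
t: 2.05
tcp_pos: [431.2, 145.5, 101.4]
ee_rot: [-179.9, -0.5, -179.3]
contact_force: [0.5, 0.7, 0.7]
gripper_width: 87.8
```

Run:
```python
from h import *
c=cam('wrist'); print(c['origin'],manip.state()['tcp_pos']); 
uv=proj(c,[[530,141,34],[595,141,34],[530,141,47],[595,141,47]]); print(uv)
u,v=uv.mean(0).astype(int); y0=max(v-60,0);x0=max(u-80,0)
A=cv2.resize(c['pixels'][y0:v+60,x0:u+80],(640,480),interpolation=cv2.INTER_CUBIC); save('w2',A)
P=cloud(c)
m=(P[...,2]>38)&(P[...,2]<52)&(abs(P[...,0]-560)<80)&(abs(P[...,1]-142)<40)&(c['range_z']>0)
n,l,st,ce=cv2.connectedComponentsWithStats(m.astype(np.uint8)); i=1+st[1:,4].argmax(); q=P[l==i]
print(st[i],cv2.minAreaRect(q[:,:2].astype(np.float32)),np.percentile(q[:,2],98))
# end extents near axis and off axis
for d0,d1 in((0,3),(6,10)):
    k=(abs(q[:,1]-141)>=d0)&(abs(q[:,1]-141)<d1); print(np.percentile(q[k,0],[0,2,98,100]))
```

```text
[354.43580882 144.13826153 248.57293481] [434.79184103 145.93132849 102.70156268]
[[270.9467944  342.25751617]
 [270.49286968 400.95458663]
 [270.6203163  353.24711898]
 [270.17961015 413.48107518]]
[ 257  355   29   35 1006] ((553.648193359375, 140.9116973876953), (45.34629440307617, 24.38935661315918), 1.2891559600830078) 48.188174790504696
[530.90629162 531.64178886 566.55905603 567.9583699 ]
[532.52478354 533.90353348 569.85308456 571.97314245]
```

View pics/w2.png

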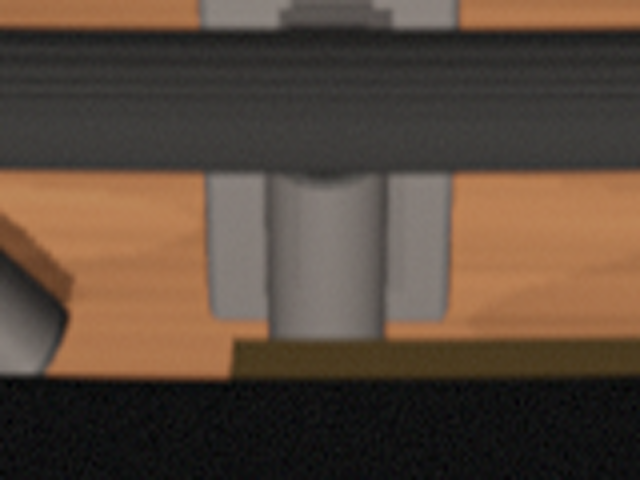

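View 5: the gripper's crossbar hides the end face. I'll adjust the viewpoint.

Emit:
arm_command(
  commands=[
    {"fingers": 8.8, "offset": [1.5, -0.3, 5], "rot": [0, 0, 0]},
    {"fingers": 8.8, "offset": [1.5, -0.3, 5], "rot": [0, 0, 0]},
    {"fingers": 8.8, "offset": [1.5, -0.3, 5], "rot": [0, 0, 0]},
  ],
)

```text
t: 2.4
tcp_pos: [455.2, 142.1, 155.5]
ee_rot: [179.8, 0.4, -179.8]
contact_force: [-0.3, -0.5, -0.5]
gripper_width: 88.1
```

Run:
```python
from h import *
c=cam('wrist'); print(c['origin'],manip.state()['tcp_pos']); 
u,v=proj(c,[[530,141,34]])[0].astype(int); print(u,v); P=cloud(c)
A=cv2.resize(c['pixels'][v-30:v+30,u-40:u+40],(640,480),interpolation=cv2.INTER_CUBIC); save('w3',A)
q=P[v-30:v+30,u-40:u+40].reshape(-1,3)
for z0 in range(22,46,3):
  for d0,d1 in((0,3.5),(7,11)):
    k=(abs(q[:,2]-z0)<1.5)&(abs(q[:,1]-141)<d1)&(abs(q[:,1]-141)>=d0)&(q[:,0]<545)&(q[:,0]>520)
    if k.any(): print(z0,d0,k.sum(),np.median(q[k,0]).round(1))
```

```text
[376.24080659 140.59413941 301.47045194] [453.82724775 141.44961637 154.43528517]
275 282
22 0 19 530.7
22 7 15 529.4
25 0 11 531.1
25 7 16 529.9
28 0 9 531.1
28 7 13 531.1
31 0 10 530.9
31 7 11 531.2
34 0 14 530.8
34 7 12 531.1
37 0 12 531.0
37 7 17 531.1
40 0 12 531.3
40 7 21 531.4
43 0 8 531.0
43 7 68 536.5
```

View pics/w3.png

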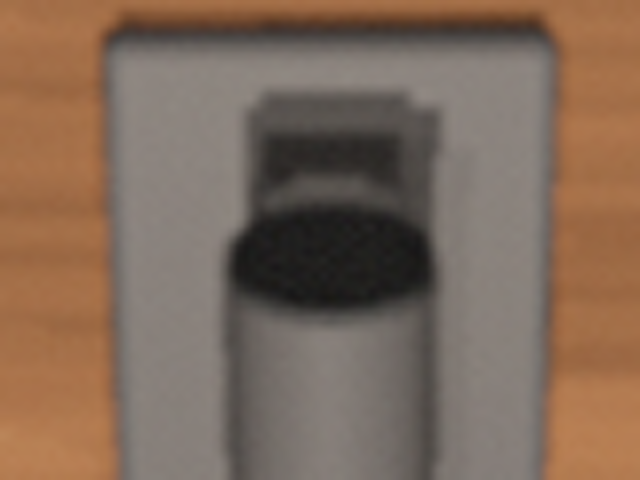

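View 6: the -x end is a flat black face at (330,255) with no button, so the button points to +x, as the unit needs. The flat end is at x=531, giving a cell centre of about (563.5, 141). Next, the grasp.

Emit:
arm_command(
  commands=[
    {"fingers": 8.0, "offset": [11, -0.1, -5], "rot": [0, 0, 0]},
    {"fingers": 8.0, "offset": [11, -0.1, -5], "rot": [0, 0, 0]},
    {"fingers": 8.0, "offset": [11, -0.1, -5], "rot": [0, 0, 0]},
    {"fingers": 6.0, "offset": [11, -0.1, -9], "rot": [0, 0, 0]},
    {"fingers": 6.0, "offset": [11, -0.1, -12], "rot": [0, 0, 0]},
    {"fingers": 6.0, "offset": [11, -0.1, -13], "rot": [0, 0, 0]},
    {"fingers": 6.0, "offset": [11, -0.1, -13], "rot": [0, 0, 0]},
  ],
)

```text
t: 3.15
tcp_pos: [561.0, 139.4, 21.7]
ee_rot: [-179.9, -0.2, -179.7]
contact_force: [-0.6, -0.2, 0.1]
gripper_width: 60.5
```

Run:
```python
from h import *
s=manip.state(); print({k:s[k].round(2) for k in('tcp_pos','ee_rot','contact_force')})
c=load('top'); im=c['pixels']; P=cloud(c)
w=((im.min(2)>170)&(abs(P[...,2]-11)<8)&(P[...,1]<-80)&(P[...,1]>-260)).astype(np.uint8)
w=cv2.morphologyEx(w,cv2.MORPH_OPEN,np.ones((3,3)))
w[:149]=0
uv=np.argwhere(w)[:,::-1]; q=onz(c,uv,10)[:,:2]
k=(q[:,0]<660); print(len(q),q.min(0),q.max(0)); r=cv2.minAreaRect(q[k].astype(np.float32)); print(r,cv2.boxPoints(r))
b=((im.min(2)>150)&(abs(P[...,2]-56)<8)&(P[...,1]<-80)&(P[...,1]>-260)&(P[...,0]>540)).astype(np.uint8)
q=onz(c,np.argwhere(b)[:,::-1],55)[:,:2]; r=cv2.minAreaRect(q.astype(np.float32)); print(r,cv2.boxPoints(r))
g=((im.max(2)<75)&(P[...,1]<-130)&(P[...,1]>-260)&(P[...,0]<610)&(P[...,0]>480)&(P[...,2]>5)).astype(np.uint8)
q=P[g>0]; print(len(q),q.mean(0))
```

```text
{'tcp_pos': array([560.98, 139.43,  21.72]), 'ee_rot': array([-179.94,   -0.19, -179.74]), 'contact_force': array([-0.61, -0.15,  0.08])}
1957 [ 442.8512464  -230.29597339] [600.31867359 -97.97937745]
((521.633544921875, -163.7412109375), (116.89653778076172, 145.60183715820312), 82.12287902832031) [[ 441.50928 -211.66068]
 [ 585.7373  -231.61526]
 [ 601.7578  -115.82175]
 [ 457.5298   -95.86716]]
((644.241943359375, -180.96139526367188), (116.42816925048828, 82.59242248535156), 81.98108673095703) [[ 595.2287   -232.84546 ]
 [ 677.0135   -244.3671  ]
 [ 693.2552   -129.07733 ]
 [ 611.4704   -117.555695]]
581 [ 523.52383856 -162.91001598   18.20534558]
```

Emit:
arm_command(
  commands=[
    {"fingers": 6.0, "offset": [0.25, 0.12, -0.67], "rot": [0, 0, 0]},
    {"fingers": 6.0, "offset": [0.25, 0.12, -0.67], "rot": [0, 0, 0]},
    {"fingers": 6.0, "offset": [0.25, 0.12, -0.67], "rot": [0, 0, 0]},
  ],
)

```text
t: 3.45
tcp_pos: [565.6, 140.7, 17.5]
ee_rot: [180.0, 0.1, -179.8]
contact_force: [0.4, 0.6, -0.1]
gripper_width: 59.9
```

Run:
```python
from h import *
s=manip.state(); print({k:s[k].round(2) for k in('tcp_pos','ee_rot','contact_force')})
```

```text
{'tcp_pos': array([565.62, 140.74,  17.51]), 'ee_rot': array([ 1.7996e+02,  1.0000e-01, -1.7980e+02]), 'contact_force': array([ 0.37,  0.6 , -0.11])}
```

Emit:
arm_command(
  commands=[
    {"fingers": 6.0, "offset": [0, 0, 0], "rot": [0, 0, 0]},
    {"fingers": 6.0, "offset": [0, 0, 0], "rot": [0, 0, 0]},
  ],
)

```text
t: 3.65
tcp_pos: [565.2, 140.4, 17.1]
ee_rot: [180.0, 0.0, -179.8]
contact_force: [0.3, 0.7, 0.6]
gripper_width: 60.1
```

Emit:
arm_command(
  commands=[
    {"fingers": 5.0, "offset": [0, 0, 0], "rot": [0, 0, 0]},
  ],
)

```text
t: 3.75
tcp_pos: [565.1, 140.4, 16.9]
ee_rot: [180.0, 0.0, -179.8]
contact_force: [0.4, 0.3, -0.2]
gripper_width: 54.3
```

Emit:
arm_command(
  commands=[
    {"fingers": 4.0, "offset": [0, 0, 0], "rot": [0, 0, 0]},
  ],
)

```text
t: 3.85
tcp_pos: [564.9, 140.4, 16.7]
ee_rot: [180.0, 0.0, -179.8]
contact_force: [-0.2, 0.4, -0.3]
gripper_width: 46.1
```

Emit:
arm_command(
  commands=[
    {"fingers": 3.2, "offset": [-0.1, 0, -0.1], "rot": [0, 0, 0]},
    {"fingers": 3.2, "offset": [-0.1, 0, -0.1], "rot": [0, 0, 0]},
    {"fingers": 2.8, "offset": [-0.1, 0, -0.1], "rot": [0, 0, 0]},
    {"fingers": 2.4, "offset": [-0.1, 0, -0.1], "rot": [0, 0, 0]},
    {"fingers": 2.0, "offset": [-0.1, 0, -0.1], "rot": [0, 0, 0]},
  ],
)

```text
t: 4.35
tcp_pos: [564.0, 141.6, 15.6]
ee_rot: [179.9, 0.0, -179.7]
contact_force: [-1.0, 2.4, 1.0]
gripper_width: 24.9
```

Emit:
arm_command(
  commands=[
    {"fingers": 1.5, "offset": [0, 0, 0], "rot": [0, 0, 0]},
    {"fingers": 1.5, "offset": [0, 0, 0], "rot": [0, 0, 0]},
    {"fingers": 1.5, "offset": [0, 0, 0], "rot": [0, 0, 0]},
  ],
)

```text
t: 4.65
tcp_pos: [564.0, 141.5, 15.7]
ee_rot: [179.9, 0.0, -179.8]
contact_force: [-0.4, 3.9, 1.3]
gripper_width: 25.0
```

Emit:
arm_command(
  commands=[
    {"fingers": 1.5, "offset": [0, 0, 4], "rot": [0, 0, 0]},
    {"fingers": 1.5, "offset": [0, 0, 8], "rot": [0, 0, 0]},
    {"fingers": 1.5, "offset": [0, -3, 12], "rot": [0, 0, 0]},
    {"fingers": 1.5, "offset": [-2, -7, 15], "rot": [0, 0, -4]},
    {"fingers": 1.5, "offset": [-3, -11, 18], "rot": [0, 0, -8]},
    {"fingers": 1.5, "offset": [-4, -15.5, 18], "rot": [0, 0, -8]},
    {"fingers": 1.5, "offset": [-5, -20, 18], "rot": [0, 0, -8]},
    {"fingers": 1.5, "offset": [-6, -24.5, 18], "rot": [0, 0, -8]},
  ],
)

```text
t: 5.45
tcp_pos: [502.2, -108.1, 195.6]
ee_rot: [-179.9, -0.1, 172.1]
contact_force: [0.2, -0.7, -1.7]
gripper_width: 24.9
```

Emit:
arm_command(
  commands=[
    {"fingers": 1.5, "offset": [-1, -4, 0], "rot": [0, 0, 0]},
    {"fingers": 1.5, "offset": [-1.5, -6, 0], "rot": [0, 0, 0]},
    {"fingers": 1.5, "offset": [-1.5, -6, 0], "rot": [0, 0, 0]},
    {"fingers": 1.5, "offset": [-1.5, -6, 0], "rot": [0, 0, 0]},
    {"fingers": 1.5, "offset": [-1.5, -6, 0], "rot": [0, 0, 0]},
  ],
)

```text
t: 5.95
tcp_pos: [489.2, -163.0, 195.5]
ee_rot: [180.0, -0.0, 172.3]
contact_force: [0.3, 0.1, -2.1]
gripper_width: 24.8
```

Run:
```python
from h import *
c=cam('wrist'); s=manip.state(); print({k:s[k].round(2) for k in('tcp_pos','ee_rot','contact_force','gripper_width')if k!='gripper_width'},s['gripper_width'])
save('w4',c['pixels'],1.4)
```

```text
{'tcp_pos': array([ 489.31, -162.83,  195.52]), 'ee_rot': array([ 1.7995e+02, -1.0000e-02,  1.7236e+02]), 'contact_force': array([ 0.36, -0.57, -1.17])} 24.565270052762656
```

View pics/w4.png

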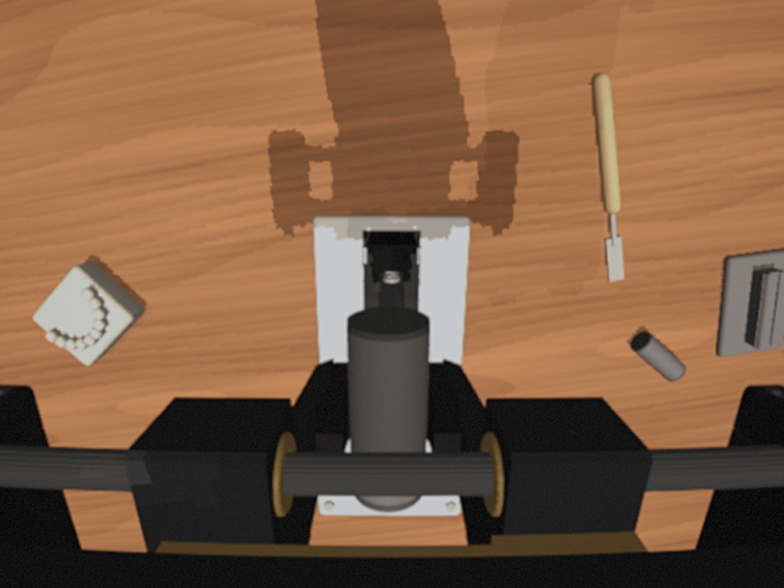

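View 7: the cell is held centrally at (388,410), the plate is seen with its back edge at about row 222, the hood is at (391,245) and the spring glint at (391,277). Next I'll refine the unit pose and take a rough cradle shift from this view.

Run:
```python
from h import *
c=load('wrist'); im=c['pixels']; g=im.min(2).astype(int); sat=cv2.cvtColor(im,cv2.COLOR_RGB2HSV)[...,1]
m=(sat<60)
L=[];Rr=[];B=[]
for v in range(168,250):
    r=np.flatnonzero(m[v,200:360])+200
    if len(r): L.append((r[0]-.5,v)); Rr.append((r[-1]+.5,v))
for u in range(232,330):
    r=np.flatnonzero(m[130:230,u])+130
    if len(r): B.append((u,r[0]-.5))
def fit(uv):
    q=onz(c,uv,10)[:,:2].astype(np.float32); f=cv2.fitLine(q,cv2.DIST_HUBER,0,.01,.01).ravel(); return f
fl,fr,fb=map(fit,(L,Rr,B))
for f in(fl,fr,fb): print(f, np.degrees(np.arctan2(f[1],f[0])))
d=(fl[:2]*np.sign(fl[0])+fr[:2]*np.sign(fr[0])); d/=np.linalg.norm(d); n=np.array([-d[1],d[0]])
yl,yr=fl[2:]@n,fr[2:]@n; print('width',yr-yl); yc=(yl+yr)/2
# back edge at centreline
bd=fb[:2]; t=np.linalg.solve(np.c_[n*0+d,-bd],fb[2:]-yc*n); xb=t[0]; o=(xb+76)*d+yc*n
print('origin',o,'yaw',np.degrees(np.arctan2(d[1],d[0])))
P=cloud(c); U=np.stack([(P[...,:2]-o)@d,(P[...,:2]-o)@n,P[...,2]],-1)
s=(U[...,2]>50)&(U[...,2]<70)&(abs(U[...,0])<78)&(abs(U[...,1])<30)&(c['range_z']>0)
s[228:]=0; q=U[s]; print('hood',len(q),np.percentile(q,[1,50,99],0) if len(q) else '')
A=c['pixels'][150:240,220:340]; save('w5',cv2.resize(A,(800,600),interpolation=cv2.INTER_CUBIC))
for v in range(158,225,4): print(v,U[v,276:286:3].round(0).tolist(), end='\n')
np.savez('unit.npz',o=o,d=d,n=n)
```

```text
[ 9.9048662e-01 -1.3760915e-01  4.9997659e+02 -2.2306288e+02] -7.9095216
[ 9.9073648e-01 -1.3579850e-01  5.1584711e+02 -1.0463458e+02] -7.8047953
[ 1.4121328e-01  9.8997921e-01  4.4873935e+02 -1.5225883e+02] 81.881935
width 119.48606
origin [ 523.5469  -166.00636] yaw -7.857158
hood 1037 [[-63.7024429  -17.25397564  53.36574897]
 [-51.95071112  -0.53411859  59.00368002]
 [-32.22930689  16.37894011  60.85519549]]
158 [[-72.0, -3.0, 11.0], [-72.0, -0.0, 11.0], [-72.0, 3.0, 9.0], [-72.0, 6.0, 9.0]]
162 [[-68.0, -3.0, 10.0], [-68.0, -0.0, 11.0], [-68.0, 3.0, 10.0], [-68.0, 6.0, 10.0]]
166 [[-64.0, -3.0, 12.0], [-64.0, -0.0, 13.0], [-64.0, 3.0, 12.0], [-64.0, 6.0, 13.0]]
170 [[-64.0, -3.0, 37.0], [-64.0, -0.0, 37.0], [-63.0, 3.0, 36.0], [-64.0, 5.0, 37.0]]
174 [[-63.0, -3.0, 58.0], [-63.0, -1.0, 58.0], [-63.0, 2.0, 58.0], [-63.0, 5.0, 57.0]]
178 [[-60.0, -3.0, 58.0], [-60.0, -1.0, 60.0], [-60.0, 2.0, 58.0], [-60.0, 5.0, 58.0]]
182 [[-56.0, -3.0, 58.0], [-56.0, -1.0, 59.0], [-56.0, 2.0, 59.0], [-56.0, 5.0, 57.0]]
186 [[-52.0, -3.0, 58.0], [-52.0, -1.0, 58.0], [-52.0, 2.0, 59.0], [-52.0, 5.0, 59.0]]
190 [[-48.0, -3.0, 58.0], [-48.0, -0.0, 59.0], [-48.0, 2.0, 58.0], [-49.0, 5.0, 60.0]]
194 [[-41.0, -3.0, 42.0], [-40.0, -0.0, 42.0], [-40.0, 3.0, 39.0], [-37.0, 6.0, 25.0]]
198 [[-35.0, -3.0, 38.0], [-36.0, -0.0, 39.0], [-36.0, 3.0, 38.0], [-32.0, 6.0, 23.0]]
202 [[-27.0, -3.0, 23.0], [-27.0, -0.0, 23.0], [-28.0, 3.0, 24.0], [-28.0, 6.0, 24.0]]
206 [[-23.0, -3.0, 24.0], [-23.0, -0.0, 24.0], [-23.0, 3.0, 24.0], [-24.0, 6.0, 26.0]]
210 [[-19.0, -3.0, 23.0], [-18.0, -0.0, 23.0], [-19.0, 3.0, 24.0], [-19.0, 6.0, 24.0]]
214 [[-14.0, -3.0, 24.0], [-14.0, -0.0, 22.0], [-14.0, 3.0, 23.0], [-14.0, 6.0, 24.0]]
218 [[-10.0, -3.0, 24.0], [-9.0, -0.0, 23.0], [-10.0, 3.0, 24.0], [-10.0, 6.0, 24.0]]
222 [[-67.0, -3.0, 208.0], [-67.0, -2.0, 207.0], [-67.0, -0.0, 208.0], [-67.0, 1.0, 206.0]]
```

View pics/w5.png

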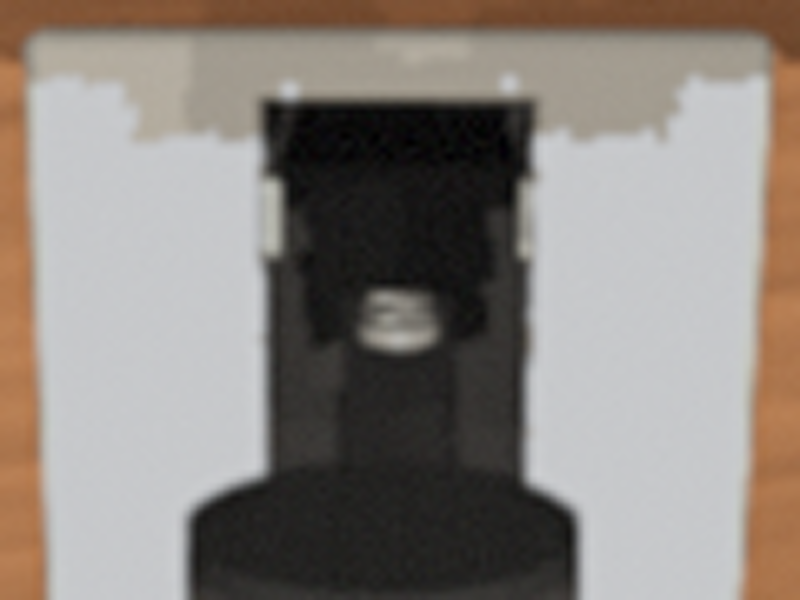

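View 8: hood prongs at (400,230), spring disc at (400,320). In the unit frame the prong tips are at x≈-32 and the spring face at about -34.5, so the cradle is shifted by about -8 mm. I'll compute TCP targets for the tilted entry.

```bash
cat >> h.py <<'E'
O=np.array([523.5,-165.0]); YW=np.radians(-7.86); D=np.array([np.cos(YW),np.sin(YW)]); N=np.array([-D[1],D[0]])
A,H=33.0,18.3
def tcp(xf,zc,t,y=0):  # flat centre x, lower corner z, tilt
    t=np.radians(t); e=np.array([np.cos(t),np.sin(t)]); f=np.array([-np.sin(t),np.cos(t)])
    q=np.array([xf,zc+13*np.cos(t)])+A*e-H*f
    return np.r_[O+q[0]*D+y*N,q[1]]
def where():
    s=manip.state(); p=s['tcp_pos']; M=R.from_euler('xyz',s['ee_rot'],degrees=True).as_matrix()
    up=-M[:,2]; t=np.arcsin(-(up[:2]@D)); r=p[:2]-O; e=np.array([np.cos(t),np.sin(t)]); f=np.array([-e[1],e[0]])
    F=np.array([r@D,p[2]])-A*e+H*f; w=s['contact_force']; tl=np.degrees(t)
    yaw=(np.degrees(np.arctan2(M[1,0],M[0,0]))-np.degrees(YW)+90)%180-90
    print('t',round(s['t'],2),'tcp',p.round(1),'xf %.2f y %.2f zc %.2f tilt %.2f yaw %.2f'%(F[0],r@N,F[1]-13*np.cos(t),tl,yaw),'F unit x %.1f y %.1f z %.1f'%(w[:2]@D,w[:2]@N,w[2]),'w',round(s['gripper_width'],1))
    return s
E
python3 - <<'E'
from h import *
s=where(); p=s['tcp_pos']
for a in((-25,64,17),(-25,24,17)): q=tcp(*a); print(a,q.round(1),((q-p)/10).round(2))
E
```

```text
t 6.0 tcp [ 489.3 -162.8  195.5] xf -67.17 y -2.53 zc 200.82 tilt -0.01 yaw 0.22 F unit x 0.4 y -0.5 z -1.2 w 24.6
(-25, 64, 17) [ 535.3 -166.6   68.6] [  4.6   -0.38 -12.69]
(-25, 24, 17) [ 535.3 -166.6   28.6] [  4.6   -0.38 -16.69]
```

Emit:
arm_command(
  commands=[
    {"fingers": 1.5, "offset": [4.6, -0.4, 0], "rot": [-0.7, -5, -0.2]},
    {"fingers": 1.5, "offset": [4.6, -0.4, -3], "rot": [-1.5, -11, -0.2]},
    {"fingers": 1.5, "offset": [4.6, -0.4, -7], "rot": [-2.33, -16.84, -0.2]},
    {"fingers": 1.5, "offset": [4.6, -0.4, -10], "rot": [-2.33, -16.84, -0.2]},
    {"fingers": 1.5, "offset": [4.6, -0.4, -12.7], "rot": [-2.33, -16.84, -0.2]},
    {"fingers": 1.5, "offset": [4.6, -0.4, -12.7], "rot": [-2.33, -16.84, -0.2]},
    {"fingers": 1.5, "offset": [4.6, -0.4, -12.7], "rot": [-2.33, -16.84, -0.2]},
  ],
)

```text
t: 6.7
tcp_pos: [532.2, -186.4, 98.3]
ee_rot: [-177.2, 15.1, 172.3]
contact_force: [0.1, -0.5, -1.1]
gripper_width: 24.3
```

Run:
```python
from h import *
s=where(); print(((tcp(-25,24,17)-s['tcp_pos'])/10).round(2))
c=cam('side'); im=c['pixels']; u,v=proj(c,[[530,-166,40]])[0].astype(int)
save('s2',cv2.resize(im[v-45:v+45,u-60:u+60],(800,600),interpolation=cv2.INTER_CUBIC))
```

```text
t 6.7 tcp [ 532.2 -186.4   98.3] xf -25.10 y -19.99 zc 94.80 tilt 15.08 yaw 0.17 F unit x 0.1 y -0.5 z -1.1 w 24.3
[ 0.31  1.97 -6.97]
```

View pics/s2.png

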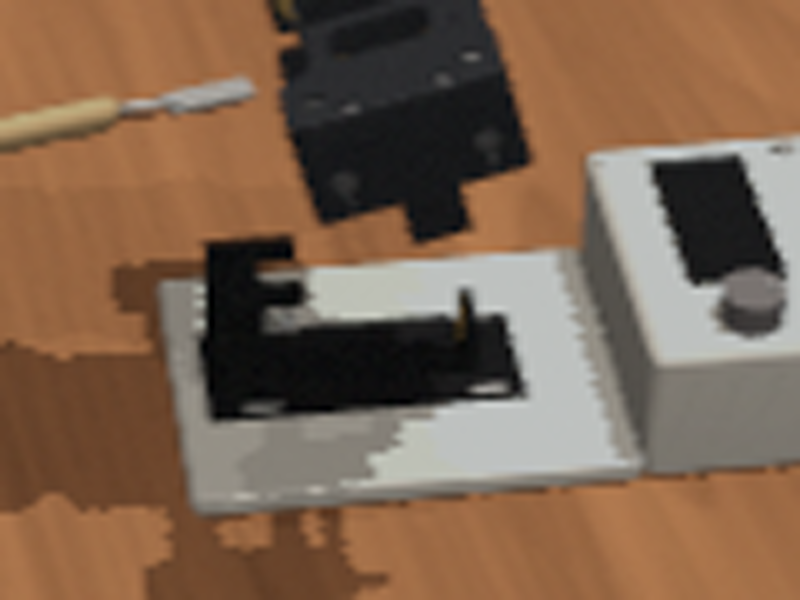

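View 9: the gripper is still high over the cradle (side view). The prongs at (250,250) and (290,295) and the gold contact at (463,315) are clear of it. The arm lagged and sits 20 mm off in y, so I'll finish the hover move first.

Emit:
arm_command(
  commands=[
    {"fingers": 1.5, "offset": [0.3, 2, -1], "rot": [-0.26, -1.9, 0]},
    {"fingers": 1.5, "offset": [0.3, 2, -2], "rot": [-0.26, -1.9, 0]},
    {"fingers": 1.5, "offset": [0.3, 2, -3], "rot": [-0.26, -1.9, 0]},
    {"fingers": 1.5, "offset": [0.3, 2, -3], "rot": [-0.26, -1.9, 0]},
  ],
)

```text
t: 7.15
tcp_pos: [534.1, -166.5, 67.6]
ee_rot: [-177.2, 16.8, 172.3]
contact_force: [-0.2, -0.0, -1.1]
gripper_width: 24.7
```

Run:
```python
from h import *
s=where(); print(((tcp(-25,24,17)-s['tcp_pos'])/10).round(2), s['q'].round(1))
```

```text
t 7.15 tcp [ 534.1 -166.5   67.6] xf -26.20 y -0.08 zc 63.18 tilt 16.76 yaw 0.14 F unit x -0.2 y -0.0 z -1.1 w 24.7
[ 0.12 -0.01 -3.9 ] [ 29.5  50.6 -29.3 123.9 110.   24.9 -13. ]
```

Emit:
arm_command(
  commands=[
    {"fingers": 1.5, "offset": [0.1, 0, -1], "rot": [0, 0, 0]},
    {"fingers": 1.5, "offset": [0.1, 0, -2], "rot": [0, 0, 0]},
    {"fingers": 1.5, "offset": [0.1, 0, -3], "rot": [0, 0, 0]},
    {"fingers": 1.5, "offset": [0.1, 0, -3.6], "rot": [0, 0, 0]},
    {"fingers": 1.5, "offset": [0.1, 0, -3.6], "rot": [0, 0, 0]},
  ],
)

```text
t: 7.65
tcp_pos: [535.1, -167.6, 31.9]
ee_rot: [-177.2, 16.8, 172.2]
contact_force: [-0.5, -0.1, -0.6]
gripper_width: 24.8
```

Run:
```python
from h import *
s=where(); print(((tcp(-28,24,17)-s['tcp_pos'])/10).round(2))
```

```text
t 7.65 tcp [ 535.1 -167.6   31.9] xf -25.05 y -0.99 zc 27.40 tilt 16.82 yaw 0.07 F unit x -0.5 y -0.2 z -0.6 w 24.8
[-0.28  0.14 -0.33]
```

Emit:
arm_command(
  commands=[
    {"fingers": 1.5, "offset": [0, 0.1, -0.2], "rot": [0, 0, 0]},
    {"fingers": 1.5, "offset": [-0.3, 0.14, -0.3], "rot": [0, 0, 0]},
    {"fingers": 1.5, "offset": [-0.5, 0.17, -0.3], "rot": [0, 0, 0]},
    {"fingers": 1.5, "offset": [-0.5, 0.17, -0.3], "rot": [0, 0, 0]},
  ],
)

```text
t: 8.05
tcp_pos: [529.9, -166.0, 29.6]
ee_rot: [-177.2, 16.9, 172.2]
contact_force: [0.4, -0.6, -1.3]
gripper_width: 24.7
```

Run:
```python
from h import *
where()
```

```text
t 8.05 tcp [ 529.9 -166.    29.6] xf -30.44 y -0.12 zc 25.09 tilt 16.87 yaw 0.07 F unit x 0.5 y -0.5 z -1.3 w 24.7
```

Emit:
arm_command(
  commands=[
    {"fingers": 1.5, "offset": [-0.1, 0.014, -0.06], "rot": [0, 0, 0]},
    {"fingers": 1.5, "offset": [-0.2, 0.028, -0.06], "rot": [0, 0, 0]},
    {"fingers": 1.5, "offset": [-0.2, 0.028, -0.06], "rot": [0, 0, 0]},
  ],
)

```text
t: 8.35
tcp_pos: [528.3, -165.8, 28.9]
ee_rot: [-177.2, 16.9, 172.2]
contact_force: [0.2, -0.1, -1.0]
gripper_width: 24.8
```

Run:
```python
from h import *
where()
```

```text
t 8.35 tcp [ 528.3 -165.8   28.9] xf -32.05 y -0.12 zc 24.40 tilt 16.90 yaw 0.06 F unit x 0.2 y -0.1 z -1.0 w 24.8
```

Emit:
arm_command(
  commands=[
    {"fingers": 1.5, "offset": [-0.1, 0.014, 0], "rot": [0, 0, 0]},
    {"fingers": 1.5, "offset": [-0.2, 0.028, 0], "rot": [0, 0, 0]},
    {"fingers": 1.5, "offset": [-0.2, 0.028, 0], "rot": [0, 0, 0]},
  ],
)

```text
t: 8.65
tcp_pos: [527.2, -165.6, 29.2]
ee_rot: [-177.2, 17.0, 172.2]
contact_force: [2.1, -1.0, -1.5]
gripper_width: 24.8
```

Run:
```python
from h import *
where()
```

```text
t 8.65 tcp [ 527.2 -165.6   29.2] xf -33.15 y -0.10 zc 24.59 tilt 16.99 yaw 0.06 F unit x 2.2 y -0.7 z -1.5 w 24.8
```

Spring contact comes at xf≈-33 (2.2 N), which agrees with the visual shift of about -8 mm. I'll squeeze in steps.

Emit:
arm_command(
  commands=[
    {"fingers": 1.5, "offset": [-0.1, 0.014, 0], "rot": [0, 0, 0]},
    {"fingers": 1.5, "offset": [-0.2, 0.028, 0], "rot": [0, 0, 0]},
    {"fingers": 1.5, "offset": [-0.3, 0.042, 0], "rot": [0, 0, 0]},
    {"fingers": 1.5, "offset": [-0.3, 0.042, 0], "rot": [0, 0, 0]},
    {"fingers": 1.5, "offset": [-0.3, 0.042, 0], "rot": [0, 0, 0]},
  ],
)

```text
t: 9.15
tcp_pos: [523.8, -165.2, 29.1]
ee_rot: [-177.2, 17.0, 172.2]
contact_force: [5.1, -0.5, -0.8]
gripper_width: 24.8
```

Run:
```python
from h import *
where()
```

```text
t 9.15 tcp [ 523.8 -165.2   29.1] xf -36.57 y -0.12 zc 24.51 tilt 16.95 yaw 0.06 F unit x 5.1 y 0.2 z -0.8 w 24.8
```

Emit:
arm_command(
  commands=[
    {"fingers": 1.5, "offset": [-0.1, 0.014, 0], "rot": [0, 0, 0]},
    {"fingers": 1.5, "offset": [-0.2, 0.028, 0], "rot": [0, 0, 0]},
    {"fingers": 1.5, "offset": [-0.2, 0.028, 0], "rot": [0, 0, 0]},
    {"fingers": 1.5, "offset": [-0.2, 0.028, 0], "rot": [0, 0, 0]},
  ],
)

```text
t: 9.55
tcp_pos: [522.0, -164.9, 29.1]
ee_rot: [-177.2, 17.0, 172.2]
contact_force: [5.6, -0.2, -0.6]
gripper_width: 24.9
```

Run:
```python
from h import *
where()
```

```text
t 9.55 tcp [ 522.  -164.9   29.1] xf -38.35 y -0.13 zc 24.56 tilt 16.97 yaw 0.07 F unit x 5.5 y 0.5 z -0.6 w 24.9
```

Emit:
arm_command(
  commands=[
    {"fingers": 1.5, "offset": [-0.1, 0.014, 0], "rot": [0, 0, 0]},
    {"fingers": 1.5, "offset": [-0.18, 0.025, 0], "rot": [0, 0, 0]},
    {"fingers": 1.5, "offset": [-0.18, 0.025, 0], "rot": [0, 0, 0]},
    {"fingers": 1.5, "offset": [-0.18, 0.025, 0], "rot": [0, 0, 0]},
  ],
)

```text
t: 9.95
tcp_pos: [520.7, -164.6, 29.2]
ee_rot: [-177.2, 17.0, 172.2]
contact_force: [5.3, -1.1, -0.4]
gripper_width: 24.4
```

Run:
```python
from h import *
s=where(); p=s['tcp_pos']
for a in((-40.6,24.2,14),(-40.9,24.0,11),(-41.2,23.9,8),(-41.4,23.8,5),(-41.5,23.7,2.5),(-41.5,23.6,0)): print(a,((tcp(*a,y=-.1)-p)/10).round(3),(-(17-a[2])*N).round(2))
```

```text
t 9.95 tcp [ 520.7 -164.6   29.2] xf -39.69 y 0.00 zc 24.66 tilt 17.02 yaw 0.07 F unit x 5.4 y -0.4 z -0.4 w 24.4
(-40.6, 24.2, 14) [-0.138  0.009 -0.221] [-0.41 -2.97]
(-40.9, 24.0, 11) [-0.223  0.021 -0.415] [-0.82 -5.94]
(-41.2, 23.9, 8) [-0.318  0.034 -0.6  ] [-1.23 -8.92]
(-41.4, 23.8, 5) [-0.413  0.047 -0.785] [ -1.64 -11.89]
(-41.5, 23.7, 2.5) [-0.492  0.058 -0.94 ] [ -1.98 -14.36]
(-41.5, 23.6, 0) [-0.568  0.068 -1.095] [ -2.32 -16.84]
```

Emit:
arm_command(
  commands=[
    {"fingers": 1.5, "offset": [-0.05, 0.007, 0], "rot": [0, 0, 0]},
  ],
)

```text
t: 10.05
tcp_pos: [520.4, -164.6, 29.3]
ee_rot: [-177.2, 17.1, 172.2]
contact_force: [7.0, -0.6, -1.2]
gripper_width: 24.1
```

Emit:
arm_command(
  commands=[
    {"fingers": 1.5, "offset": [0, 0, 0], "rot": [0, 0, 0]},
  ],
)

```text
t: 10.15
tcp_pos: [520.3, -164.6, 29.3]
ee_rot: [-177.2, 17.0, 172.2]
contact_force: [6.6, -0.5, -0.9]
gripper_width: 24.1
```

Emit:
arm_command(
  commands=[
    {"fingers": 1.5, "offset": [0, 0, 0], "rot": [0, 0, 0]},
  ],
)

```text
t: 10.25
tcp_pos: [520.4, -164.6, 29.3]
ee_rot: [-177.2, 17.0, 172.2]
contact_force: [6.5, -1.1, -1.6]
gripper_width: 24.2
```

Emit:
arm_command(
  commands=[
    {"fingers": 1.5, "offset": [0, 0, 0], "rot": [0, 0, 0]},
  ],
)

```text
t: 10.35
tcp_pos: [520.3, -164.5, 29.3]
ee_rot: [-177.2, 17.0, 172.2]
contact_force: [6.5, -1.8, -1.4]
gripper_width: 24.2
```

Run:
```python
from h import *
s=where(); print(s['moment'])
```

```text
t 10.35 tcp [ 520.3 -164.5   29.3] xf -40.10 y 0.02 zc 24.68 tilt 17.03 yaw 0.07 F unit x 6.7 y -0.9 z -1.4 w 24.2
[-0.02217095 -0.89656223  0.02618187]
```

Force 6.6 N gives about 7.8 mm of squeeze, consistent with contact at -32.4 and no slip. I'll begin levelling.

Emit:
arm_command(
  commands=[
    {"fingers": 1.5, "offset": [-0.05, 0.0, -0.12], "rot": [0.2, 1.5, 0]},
    {"fingers": 1.5, "offset": [-0.1, 0.0, -0.23], "rot": [0.41, 2.97, 0]},
    {"fingers": 1.5, "offset": [-0.14, 0.005, -0.33], "rot": [0.6, 4.45, 0]},
    {"fingers": 1.5, "offset": [-0.18, 0.01, -0.425], "rot": [0.82, 5.94, 0]},
    {"fingers": 1.5, "offset": [-0.18, 0.01, -0.425], "rot": [0.82, 5.94, 0]},
  ],
)

```text
t: 10.85
tcp_pos: [519.7, -163.5, 25.4]
ee_rot: [-177.3, 11.1, 172.2]
contact_force: [5.7, 0.7, -0.3]
gripper_width: 24.7
```

Run:
```python
from h import *
s=where(); p=s['tcp_pos']; print(s['moment'].round(2))
for a in((-41.1,24.0,9),(-41.2,23.9,7),(-41.4,23.8,5),(-41.5,23.7,2.5),(-41.5,23.6,0)): print(a,((tcp(*a)-p)/10).round(3),((11-a[2])*N).round(2))
```

```text
t 10.85 tcp [ 519.7 -163.5   25.4] xf -39.92 y 0.97 zc 24.22 tilt 11.08 yaw 0.11 F unit x 5.6 y 1.5 z -0.3 w 24.7
[ 0.17 -1.07  0.04]
(-41.1, 24.0, 9) [-0.175 -0.074 -0.143] [0.27 1.98]
(-41.2, 23.9, 7) [-0.231 -0.066 -0.27 ] [0.55 3.96]
(-41.4, 23.8, 5) [-0.302 -0.057 -0.396] [0.82 5.94]
(-41.5, 23.7, 2.5) [-0.382 -0.046 -0.551] [1.16 8.42]
(-41.5, 23.6, 0) [-0.458 -0.035 -0.706] [ 1.5 10.9]
```

Emit:
arm_command(
  commands=[
    {"fingers": 1.5, "offset": [-0.1, -0.07, 0], "rot": [0, 0, 0]},
    {"fingers": 1.5, "offset": [-0.14, -0.07, 0], "rot": [0, 0, 0]},
    {"fingers": 1.5, "offset": [-0.14, -0.07, 0], "rot": [0, 0, 0]},
    {"fingers": 1.5, "offset": [-0.14, -0.07, 0], "rot": [0, 0, 0]},
  ],
)

```text
t: 11.25
tcp_pos: [518.0, -163.3, 25.3]
ee_rot: [-177.4, 11.1, 172.3]
contact_force: [6.7, 1.5, 0.0]
gripper_width: 24.5
```

Run:
```python
from h import *
s=where(); p=s['tcp_pos']; print(s['moment'].round(2))
for a in((-41.1,24.0,9),(-41.2,23.9,7),(-41.4,23.8,5),(-41.5,23.7,2.5),(-41.5,23.6,0)): print(a,((tcp(*a)-p)/10).round(3),((11-a[2])*N).round(2))
```

```text
t 11.25 tcp [ 518.  -163.3   25.3] xf -41.58 y 0.97 zc 24.12 tilt 11.09 yaw 0.13 F unit x 6.4 y 2.4 z 0.0 w 24.5
[ 0.33 -1.2   0.1 ]
(-41.1, 24.0, 9) [-0.01  -0.096 -0.133] [0.27 1.98]
(-41.2, 23.9, 7) [-0.066 -0.088 -0.26 ] [0.55 3.96]
(-41.4, 23.8, 5) [-0.137 -0.079 -0.386] [0.82 5.94]
(-41.5, 23.7, 2.5) [-0.217 -0.068 -0.542] [1.16 8.42]
(-41.5, 23.6, 0) [-0.293 -0.057 -0.696] [ 1.5 10.9]
```

Emit:
arm_command(
  commands=[
    {"fingers": 1.5, "offset": [0, 0.06, -0.05], "rot": [0.14, 1, 0]},
    {"fingers": 1.5, "offset": [-0.03, 0.1, -0.12], "rot": [0.27, 1.98, 0]},
    {"fingers": 1.5, "offset": [-0.06, 0.1, -0.18], "rot": [0.41, 2.97, 0]},
    {"fingers": 1.5, "offset": [-0.1, 0.1, -0.25], "rot": [0.55, 3.96, 0]},
    {"fingers": 1.5, "offset": [-0.1, 0.1, -0.25], "rot": [0.55, 3.96, 0]},
  ],
)

```text
t: 11.75
tcp_pos: [517.2, -164.0, 22.7]
ee_rot: [-177.2, 7.1, 172.2]
contact_force: [6.7, -1.8, 0.4]
gripper_width: 24.6
```

Run:
```python
from h import *
s=where(); p=s['tcp_pos']; print(s['moment'].round(2))
for a in((-41.4,23.8,5),(-41.5,23.7,2.5),(-41.5,23.6,0)): print(a,((tcp(*a,y=1)-p)/10).round(3),((7-a[2])*N).round(2))
```

```text
t 11.75 tcp [ 517.2 -164.    22.7] xf -41.39 y 0.10 zc 23.88 tilt 7.11 yaw 0.04 F unit x 6.8 y -0.8 z 0.4 w 24.6
[-0.16 -1.18  0.12]
(-41.4, 23.8, 5) [-0.042  0.097 -0.13 ] [0.27 1.98]
(-41.5, 23.7, 2.5) [-0.122  0.108 -0.286] [0.62 4.46]
(-41.5, 23.6, 0) [-0.198  0.119 -0.44 ] [0.96 6.93]
```

Emit:
arm_command(
  commands=[
    {"fingers": 1.5, "offset": [-0.02, 0.01, -0.06], "rot": [0.14, 1, 0]},
    {"fingers": 1.5, "offset": [-0.05, 0.03, -0.12], "rot": [0.27, 1.98, 0]},
    {"fingers": 1.5, "offset": [-0.09, 0.03, -0.2], "rot": [0.45, 3.2, 0]},
    {"fingers": 1.5, "offset": [-0.12, 0.03, -0.27], "rot": [0.62, 4.46, 0]},
    {"fingers": 1.5, "offset": [-0.12, 0.03, -0.27], "rot": [0.62, 4.46, 0]},
  ],
)

```text
t: 12.25
tcp_pos: [516.1, -163.8, 19.7]
ee_rot: [-177.3, 2.6, 172.1]
contact_force: [7.0, -1.4, -0.1]
gripper_width: 24.2
```

Run:
```python
from h import *
s=where(); p=s['tcp_pos']; print(s['moment'].round(2))
for a in((-41.4,23.7,1),(-41.4,23.4,0)): print(a,((tcp(*a,y=.4)-p)/10).round(3),((2.5-a[2])*N).round(2))
```

```text
t 12.25 tcp [ 516.1 -163.8   19.7] xf -41.36 y 0.22 zc 23.52 tilt 2.63 yaw -0.01 F unit x 7.2 y -0.4 z -0.1 w 24.2
[-0.34 -1.17  0.05]
(-41.4, 23.7, 1) [-0.051  0.025 -0.077] [0.21 1.49]
(-41.4, 23.4, 0) [-0.082  0.03  -0.165] [0.34 2.48]
```

Emit:
arm_command(
  commands=[
    {"fingers": 1.5, "offset": [-0.03, 0.01, -0.06], "rot": [0.14, 1, 0]},
    {"fingers": 1.5, "offset": [-0.06, 0.02, -0.12], "rot": [0.25, 1.8, 0]},
    {"fingers": 1.5, "offset": [-0.08, 0.02, -0.17], "rot": [0.36, 2.6, 0]},
    {"fingers": 1.5, "offset": [-0.08, 0.02, -0.17], "rot": [0.36, 2.6, 0]},
    {"fingers": 1.5, "offset": [-0.08, 0.02, -0.17], "rot": [0.36, 2.6, 0]},
  ],
)

```text
t: 12.75
tcp_pos: [515.1, -163.5, 18.2]
ee_rot: [-177.3, 0.1, 172.2]
contact_force: [5.7, -2.7, 0.8]
gripper_width: 24.4
```

Run:
```python
from h import *
s=where(); p=s['tcp_pos']; print(s['moment'].round(2))
```

```text
t 12.75 tcp [ 515.1 -163.5   18.2] xf -41.53 y 0.37 zc 23.47 tilt 0.06 yaw 0.04 F unit x 6.0 y -2.0 z 0.8 w 24.4
[-0.34 -1.26  0.11]
```

Emit:
arm_command(
  commands=[
    {"fingers": 1.5, "offset": [0, -0.04, -0.02], "rot": [0, 0, 0]},
    {"fingers": 1.5, "offset": [0.1, -0.055, -0.04], "rot": [0, 0, 0]},
    {"fingers": 1.5, "offset": [0.17, -0.065, -0.04], "rot": [0, 0, 0]},
    {"fingers": 1.5, "offset": [0.17, -0.065, -0.04], "rot": [0, 0, 0]},
    {"fingers": 1.5, "offset": [0.17, -0.065, -0.04], "rot": [0, 0, 0]},
  ],
)

```text
t: 13.25
tcp_pos: [515.9, -163.7, 17.9]
ee_rot: [-177.3, -0.0, 172.2]
contact_force: [6.4, -1.1, 4.5]
gripper_width: 24.2
```

Run:
```python
from h import *
s=where(); p=s['tcp_pos']; print(s['moment'].round(2))
```

```text
t 13.25 tcp [ 515.9 -163.7   17.9] xf -40.65 y 0.25 zc 23.23 tilt -0.04 yaw 0.07 F unit x 6.5 y -0.2 z 4.5 w 24.2
[-0.14 -1.03  0.02]
```

Emit:
arm_command(
  commands=[
    {"fingers": 1.5, "offset": [0.06, -0.01, 0.01], "rot": [0, 0, 0]},
    {"fingers": 1.5, "offset": [0.1, -0.015, 0.01], "rot": [0, 0, 0]},
    {"fingers": 1.5, "offset": [0.1, -0.015, 0.01], "rot": [0, 0, 0]},
    {"fingers": 1.5, "offset": [0.1, -0.015, 0.01], "rot": [0, 0, 0]},
  ],
)

```text
t: 13.65
tcp_pos: [516.2, -163.8, 17.8]
ee_rot: [-177.3, -0.1, 172.2]
contact_force: [4.6, 0.5, 5.6]
gripper_width: 24.5
```

Run:
```python
from h import *
s=where(); p=s['tcp_pos']; print(s['moment'].round(2))
```

```text
t 13.65 tcp [ 516.2 -163.8   17.8] xf -40.38 y 0.16 zc 23.18 tilt -0.13 yaw 0.08 F unit x 4.5 y 1.1 z 5.6 w 24.5
[-0.07 -0.95  0.04]
```

The cell is level, in contact with the trough at zc 23.2, and the button is about 1 mm from the wall. I'll release it.

Emit:
arm_command(
  commands=[
    {"fingers": 2.6, "offset": [0, 0, 0.02], "rot": [0, 0, 0]},
    {"fingers": 3.0, "offset": [0, 0, 0.02], "rot": [0, 0, 0]},
    {"fingers": 3.6, "offset": [0, 0, 0.02], "rot": [0, 0, 0]},
    {"fingers": 4.5, "offset": [0, 0, 0.02], "rot": [0, 0, 0]},
    {"fingers": 5.5, "offset": [0, 0, 0.02], "rot": [0, 0, 0]},
    {"fingers": 6.0, "offset": [0, 0, 0.02], "rot": [0, 0, 0]},
  ],
)

```text
t: 14.25
tcp_pos: [515.2, -164.4, 17.5]
ee_rot: [-177.2, -0.2, 172.2]
contact_force: [-0.2, -0.2, -0.6]
gripper_width: 57.8
```

Run:
```python
from h import *
s=where(); print(s['moment'].round(2))
```

```text
t 14.25 tcp [ 515.2 -164.4   17.5] xf -41.23 y -0.50 zc 22.92 tilt -0.24 yaw 0.06 F unit x -0.2 y -0.3 z -0.6 w 57.8
[ 0.1  -0.01  0.06]
```

Released with forces at zero. I'll retreat straight up, then back, and look.

Emit:
arm_command(
  commands=[
    {"fingers": 6.0, "offset": [0, 0, 2], "rot": [0, 0, 0]},
    {"fingers": 6.0, "offset": [0, 0, 5], "rot": [0, 0, 0]},
    {"fingers": 6.0, "offset": [0, 0, 9], "rot": [0, 0, 0]},
    {"fingers": 6.0, "offset": [0, 0, 13], "rot": [0, 0, 0]},
    {"fingers": 6.0, "offset": [-2, 0, 17], "rot": [0, 0, 0]},
    {"fingers": 6.0, "offset": [-4, 0, 18], "rot": [0, 0, 0]},
    {"fingers": 6.0, "offset": [-4, 0, 18], "rot": [0, 0, 0]},
  ],
)

```text
t: 14.95
tcp_pos: [473.8, -165.0, 199.3]
ee_rot: [-177.1, -0.2, 172.2]
contact_force: [-0.1, -0.0, -0.9]
gripper_width: 60.1
```

Run:
```python
from h import *
where(); c=cam('wrist'); P=cloud(c)
O2=np.array([523.5,-165.5]); U=np.stack([(P[...,:2]-O2)@D,(P[...,:2]-O2)@N,P[...,2]],-1)
m=(U[...,2]>43)&(U[...,2]<56)&(abs(U[...,1])<14)&(U[...,0]>-28)&(U[...,0]<40)&(c['range_z']>0); q=U[m]
print(len(q),q.min(0),q.max(0),np.median(q,0))
for x in range(-28,28,7):
    k=q[abs(q[:,0]-x)<3]
    if len(k): print(x,'top',np.percentile(k[:,2],90).round(1),'ymid',((k[:,1].max()+k[:,1].min())/2).round(1))
S=cam('side'); u,v=proj(S,[[530,-166,40]])[0].astype(int)
a=cv2.resize(S['pixels'][v-40:v+40,u-50:u+50],(500,400),interpolation=cv2.INTER_CUBIC)
u,v=proj(c,[[520,-166,40]])[0].astype(int)
b=cv2.resize(c['pixels'][v-60:v+60,u-35:u+35],(233,400),interpolation=cv2.INTER_CUBIC); save('fin',np.hstack([a,b]))
```

```text
t 14.95 tcp [ 473.8 -165.   199.3] xf -82.18 y -6.79 zc 204.68 tilt -0.18 yaw 0.04 F unit x -0.1 y -0.0 z -0.9 w 60.1
1004 [-27.98402426 -11.70551857  43.02559601] [24.16132366 12.15201143 51.61540493] [-2.99817912  0.23105346 48.51731286]
-28 top 50.5 ymid 0.0
-21 top 50.5 ymid 0.6
-14 top 50.2 ymid 0.2
-7 top 50.0 ymid -0.2
0 top 50.4 ymid 0.4
7 top 50.2 ymid 0.6
14 top 49.9 ymid 0.1
21 top 49.7 ymid 0.7
```

View pics/fin.png

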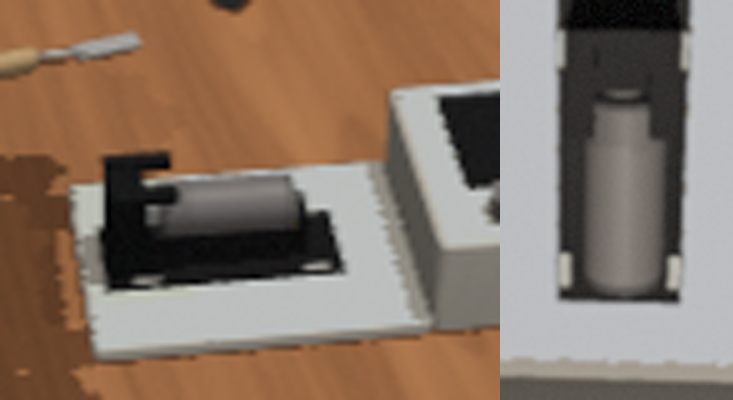

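View 10: the cell lies level under the prongs at (235,203) in the side view and behind the contact wall, with the arm well clear. The top line is flat within 0.8 mm over 49 mm, and the shoulder is at x≈24 mm, so the centre is at about -7 mm. I'll hand in.

Run:
```python
from workcell import manip
print(manip.hand_in())
```

```text
the job is handed in; nothing more can be done
None
```

I put the largest cell, the one in the rest, into the cradle and handed the job in at about 15 s of the 51 s. It went in tilted 17° with the flat end under the prongs and was levelled with the spring squeezed about 8 mm. I then let it go in the trough and moved the arm clear.

- **Cradle shift:** touch put it about 7 mm towards -x. The camera view had suggested about 8 mm.
- **Forces:** readings were about 7 N against the spring and about 7 N down on the trough, far below the 25 N limit. These are samples from the wrist sensor at the end of each move, so a brief peak in between could have been missed.
- **Final position:** the last view shows the cell level within about 1°, under 1 mm off the unit's middle line, with its centre about 7 mm towards -x. The button is behind the wall and the robot touches nothing.
- **Readings that disagreed:**
  - The wrist camera put the cell's top at 50.4 mm where 49 mm was expected. It had read 1–2 mm high in the rest too.
  - The two cameras differed by about 2 mm on the unit's sideways position.
  - The gripper was rolled about 2.7° around the cell's axis during insertion, with no visible effect.
- **Not checked:** I did not re-measure the dish, plaster model or wax knife at the end. The arm stayed clear of them, and no stray contact forces appeared.

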